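# Clear and wedge up the sagging jig table

## Robot

A 6-joint arm with a two-finger parallel gripper is mounted at the origin on the work surface. World frame = base frame: x ahead of the robot, y to its left, z up, the work surface at z = 0. Lengths are in mm, angles in degrees, forces in N, time in s.
With the tool pointing down it reaches from about 300 to 875 mm from the base axis. Payload 6.4 kg.
Tool frame: the origin (TCP) lies at the very end of the fingers, on their centre line; the grasp point (between the pads) lies 19 mm behind it; z points along the fingers, y is the line along which they close (so a half turn about z gives the same grasp; the last joint's range is limited). The gripper opens to 88 mm and grips with 3 to 60 N. Pads are 18 mm wide; open, the fingers measure 123 mm over their backs; the gripper's body (75 mm by 187 mm) begins 45 mm behind the grasp point.
Start: joints at [-80.46, 10.359, 92.074, -0, 77.567, -11.82], TCP at [209.446, -535.512, 238.714] pointing down, gripper open.
Joint ranges: [-171.53, 171.53], [-51.25, 118.39], [17.06, 147.69], [-65.23, 245.23], [0, 150.52], [-178.68, 178.68]. Speed limits (degrees/s): [147.25, 147.25, 172.46, 180, 180, 180].

## Interface

Orientations are given as a 3x3 rotation matrix whose columns are the frame's x, y, z axes.
In Python, from rig import readout, grab_frame, robot gives the robot as it stands.
- The arm moves only by the tool send_rows, never from a script. Its argument "targets" is a list that holds one entry, the list of rows, each a list of 7 numbers: the shift along the tool's x, y, z in mm, then the turn, a rotation vector about the tool's x, y, z in rad, then the closure, from -1 (fully open) to 1 (shut). In form: [[[tx, ty, tz, wx, wy, wz, gripper], ...]]. A call has 1 to 12 rows; each row shifts and turns the commanded pose from where the row before left it, along the tool's axes as they then stand; what a row does not reach is not made up. A row lasts 1/8 s, in which the tool goes at most 62.5 mm and 10.7 degrees, less where a joint would pass 70% of its speed; a pose out of reach is approached as far as the arm can. A call is refused whole if a number of a shift passes 62.5 or a number of a turn 0.188, either way. A call with a gripper value outside its range is refused whole. The fingers move at their own pace and stop on an object; "squeeze" is the grip in N (left out, the last holds). Time passes only in rows, so rows that do not move let the fingers close. It gives the time, the measured TCP pose, the force, the opening and the grip force at its end, in the units of the state.
- readout.observe(): the state, without advancing time (a new reading comes with each control period).
- grab_frame(name): name is "side" or "top"; returns a dict with "img" (480x640x3 uint8, blue, green, red), "K" (3x3 intrinsics, pixels), "dist_coeffs" ([k1, k2, p1, p2, k3] as OpenCV has them; the pictures are not rectified), "pose" (4x4, takes a point from camera to world coordinates). Camera axes: x right, y up, looking along -z (the intrinsics and any distortion apply to the point x, -y, -z); pixel columns grow to the right and rows downward; lengths in mm; the calibration is good to about 2 mm. A picture is of the moment at which its call begins. There is no depth.
- robot.sign_off(): hands the job in; it is judged then, once.
The state is a dict: "clock": time; "joints": joint angles; "dq": joint speeds; "tau": joint torques, N m; "eef_pos": TCP position; "tcp_rot": TCP orientation; "wrist_force": force on the tool from outside, world axes, zero at the start; "wrist_torque": the same for the moment, N m; "gripper_width": opening from 0.0 (shut) to 1.0 (fully open); "gripper_force": force on a finger pad.
Only numpy, scipy, OpenCV 4.12 (cv2) and the standard library are available. Lean on these libraries where they do the work, as an engineer would, in place of code of your own. Each camera call takes 0.05 s, during which the arm holds its last target. There are 200 camera calls.

## Task

Wipe all the wood chips off the sole plate into the orange tray with the scraper block, never touching them with the fingers, and stand the scraper back upright in the middle of its cork mat. When the plate is clear, push every wedge there is, thin end first and square to the edge, in its own colour's bay under the front edge of the sagging leaf until it jams tight, so that the leaf ends level and all the wedges bear on it. Leave the tape measure, clamp and speed square where they are.

Things in the scene. Friction and masses are not known exactly. Their poses are not given: they have to be found in the camera images.
- jig: low jig table screwed to the bench; place and yaw vary. Origin on the bench below the middle of the leaf's front edge; x points in under the leaf (away from the robot), y along the edge to the left, z up. Its aluminium sole plate, 30 mm above the bench, reaches from x = -140 to +80 mm, y = -160 to +160 mm. A fixed bar 50 mm high carries the hinges at x = 163 to 193 mm
- leaf: grey leaf, 170 mm deep (x), 300 wide, 12 thick, 1.2 kg, red insert on top. Origin: middle of its front edge, on the underside; x runs to its hinge (jig x = 170 mm, height 56 mm), z up. Only its weight holds it down: at rest its front edge sags (tilt 0.047 rad), underside 18 mm above the sole plate; level it is 26 mm above it, and there a hard stop ends its travel
- tray_in (a point): middle of the floor (4 mm above the bench) of the fixed orange catch tray at the left (jig +y) end of the sole plate. Axes as the jig's. Tray 160 mm (x) by 110 mm (y) outside, 26 mm high, 4 mm walls; centre at jig x = -70, y = 217 mm, so what is pushed over the sole plate's left end drops in
- mat: thin cork mat fixed to the bench, 75 mm (x) by 135 mm (y), 3 mm thick: the scraper's place. Origin at the centre of its underside
- scraper: scraper block, 250 g, starting on the mat with its blade about along the mat's y. Origin: centre of its underside, z up, x along the blade. Blue blade 110 mm (x) by 12 mm thick, 30 mm high, with a cheek 7 mm thick and 64 mm long (y) at each end, so the plan is an H and it pushes either way. Yellow handle above it, 36 mm (x) by 24 mm (y), from 30 to 75 mm high
- wedge_red: waxed hardwood wedge with a red heel, 110 mm long (x, thin end at +x), 40 mm wide (y), 90 g. Origin: centre of its flat underside. Its top slopes evenly (1 in 4) from 12 mm high at the thin end (x = +55 mm) to 32 mm at x = -25 mm; behind that the red heel block, x = -55 to -25 mm, 48 mm high, is the part to hold. May be absent
- wedge_yellow: waxed hardwood wedge with a yellow heel, 110 mm long (x, thin end at +x), 40 mm wide (y), 90 g. Origin: centre of its flat underside. Its top slopes evenly (1 in 4) from 12 mm high at the thin end (x = +55 mm) to 32 mm at x = -25 mm; behind that the yellow heel block, x = -55 to -25 mm, 48 mm high, is the part to hold. May be absent
- wedge_blue: waxed hardwood wedge with a blue heel, 110 mm long (x, thin end at +x), 40 mm wide (y), 90 g. Origin: centre of its flat underside. Its top slopes evenly (1 in 4) from 12 mm high at the thin end (x = +55 mm) to 32 mm at x = -25 mm; behind that the blue heel block, x = -55 to -25 mm, 48 mm high, is the part to hold. May be absent
- tip_red (a point): middle of the lower thin end of the red wedge (on its underside, 55 mm ahead of its origin). With the leaf level it jams with this end about 56 mm in past the leaf's edge; pushing in takes 6 to 13 N, and over 15 N once the leaf is on its stop. It stays put when released. May be absent
- tip_yellow (a point): middle of the lower thin end of the yellow wedge (on its underside, 55 mm ahead of its origin). With the leaf level it jams with this end about 56 mm in past the leaf's edge; pushing in takes 6 to 13 N, and over 15 N once the leaf is on its stop. It stays put when released. May be absent
- tip_blue (a point): middle of the lower thin end of the blue wedge (on its underside, 55 mm ahead of its origin). With the leaf level it jams with this end about 56 mm in past the leaf's edge; pushing in takes 6 to 13 N, and over 15 N once the leaf is on its stop. It stays put when released. May be absent
- bay_red: red stripe, 20 mm (x) by 40 mm (y), painted on the sole plate near its front, marking the bay of the red wedge: same jig y, 127 mm in front of the leaf's edge. Axes as the jig's. The three bays are at jig y = -100, 0 and +100 mm, in an order that differs
- bay_yellow: yellow stripe, 20 mm (x) by 40 mm (y), painted on the sole plate near its front, marking the bay of the yellow wedge: same jig y, 127 mm in front of the leaf's edge. Axes as the jig's. The three bays are at jig y = -100, 0 and +100 mm, in an order that differs
- bay_blue: blue stripe, 20 mm (x) by 40 mm (y), painted on the sole plate near its front, marking the bay of the blue wedge: same jig y, 127 mm in front of the leaf's edge. Axes as the jig's. The three bays are at jig y = -100, 0 and +100 mm, in an order that differs
- chip0: loose wooden offcut chip, about 20 to 26 by 14 to 18 by 12 to 14 mm, lying on the sole plate in front of the leaf at the start. Origin at the centre of its underside. May be absent
- chip1: loose wooden offcut chip, about 20 to 26 by 14 to 18 by 12 to 14 mm, lying on the sole plate in front of the leaf at the start. Origin at the centre of its underside. May be absent
- chip2: loose wooden offcut chip, about 20 to 26 by 14 to 18 by 12 to 14 mm, lying on the sole plate in front of the leaf at the start. Origin at the centre of its underside. May be absent
- chip3: loose wooden offcut chip, about 20 to 26 by 14 to 18 by 12 to 14 mm, lying on the sole plate in front of the leaf at the start. Origin at the centre of its underside. May be absent
- chip4: loose wooden offcut chip, about 20 to 26 by 14 to 18 by 12 to 14 mm, lying on the sole plate in front of the leaf at the start. Origin at the centre of its underside. May be absent
- tape: tape measure, 70 x 65 x 32 mm, bystander
- clamp: small bar clamp with red handle, 220 x 120 x 26 mm, lying, bystander
- square: black speed square, 160 x 140 x 16 mm, lying, bystander
Mind the look-alikes: they are no part of the job. Leave any purple look-alike of the wedge_yellow alone.

How it is judged (in metres and radians):
On the way, in this order (a step that is already met when the one before it is completed fails the run):
1. all chips lie in the tray, wiped off the sole plate (x of chip0 in the frame of tray_in between -0.08 and 0.08 m and y of chip0 in the frame of tray_in between -0.058 and 0.058 m and z of each of chip0, chip1, chip2, chip3, chip4 in the frame of tray_in below 0.03 m and x of chip1 in the frame of tray_in between -0.08 and 0.08 m and y of chip1 in the frame of tray_in between -0.058 and 0.058 m and x of chip2 in the frame of tray_in between -0.08 and 0.08 m and y of chip2 in the frame of tray_in between -0.058 and 0.058 m and x of chip3 in the frame of tray_in between -0.08 and 0.08 m and y of chip3 in the frame of tray_in between -0.058 and 0.058 m and x of chip4 in the frame of tray_in between -0.08 and 0.08 m and y of chip4 in the frame of tray_in between -0.058 and 0.058 m), for 0.2 s.
2. every wedge is jammed tight under the leaf in its own bay and the leaf is level (x of each of tip_red, tip_yellow, tip_blue in the frame of jig above 0.048 m and contact force between each of wedge_red, wedge_yellow, wedge_blue and leaf above 0.7 N and y of wedge_red in the frame of bay_red between -0.018 and 0.018 m and angle between the x axis of each of wedge_red, wedge_yellow, wedge_blue and the x axis of jig, either way round below 0.15 rad and angle between each of wedge_red, wedge_yellow, wedge_blue's own z axis and vertical below 0.12 rad and y of wedge_yellow in the frame of bay_yellow between -0.018 and 0.018 m and y of wedge_blue in the frame of bay_blue between -0.018 and 0.018 m and angle between leaf's own z axis and vertical below 0.007 rad), for 0.2 s.
At the end, for the whole second after the job is handed in: chips in the tray; each wedge flat in its bay (18 mm sideways, 0.15 rad), thin end 48 mm or more past the leaf's edge, bearing on the leaf with over 0.7 N; leaf within 0.007 rad of level; scraper upright on its mat, centres within 30 mm; all at rest (all of step 1 and all of step 2 and horizontal distance between scraper and mat below 0.03 m and angle between scraper's own z axis and vertical below 0.1 rad and height (world z) of scraper below 0.01 m and linear speed of each of wedge_red, wedge_yellow, wedge_blue, scraper below 0.02 m/s); the robot touches nothing.
It fails at once if a chip is touched with the fingers (contact force between the fingers and chip0 above 1 N or contact force between the fingers and chip1 above 1 N or contact force between the fingers and chip2 above 1 N or contact force between the fingers and chip3 above 1 N or contact force between the fingers and chip4 above 1 N).
It fails at once if the tape measure, clamp or speed square is moved by more than 30 mm (distance of any of tape, clamp, square from where it was at the start of the episode above 0.03 m).
Of wedge_red, wedge_yellow, wedge_blue only 2 to 3 are there at a start; the rules pass over those that are not, and their reading is None.
Of chip0, chip1, chip2, chip3, chip4 only 3 to 5 are there at a start; the rules pass over those that are not, and their reading is None.
At some moment in a run one of wedge_red, wedge_yellow, wedge_blue, scraper may be knocked a few centimetres aside while the robot is not near it.
Once in a run the grip may slacken for a moment while it holds something.
It also fails if it takes over 210 s, if anything falls off the work surface, if the arm or the gripper's body presses on something with over 40 N, if the wrist force passes 120 N, or if a joint passes its speed limit or range.

## Working session

There is one attempt and no reset: what is moved stays moved. The work goes in short steps, Python scripts to look and compute and a tool call to move; the robot and the scene stay as the last step left them, time stands still between calls to the robot, and variables do not carry over. Pictures are saved under pics/ and viewed, at most 14 in all, crops included, and the job is handed in when it is done.

Besides the shell and the picture viewer there is one more tool, called after "Request:" as name(argument=value, ...), one argument or row to a line, values as JSON. send_rows: Moves the arm, as the interface text tells. Its arguments: {"type":"object","properties":{"targets":{"type":"array","items":{"type":"array","items":{"type":"array","items":{"type":"number"}}}},"squeeze":{"type":"number"}},"required":["targets"]}

```bash
mkdir -p pics; ls; python3 - <<'E'
from rig import readout, grab_frame, robot
import cv2
s=readout.observe();print(s)
for n in("top","side"):
    f=grab_frame(n);cv2.imwrite(f"pics/{n}0.png",f["img"]);print(n,f["K"],f["dist_coeffs"],f["pose"])
E
```

```text
pics
{'clock': 0.0, 'joints': array([-8.04613456e+01,  1.03992271e+01,  9.21307595e+01, -5.46229211e-04,
        7.75668192e+01, -1.18187682e+01]), 'dq': array([-0.04686437,  0.11062101, -0.07564989, -0.03916104,  0.10243029,
       -0.03813661]), 'tau': array([-2.53614644e-04, -4.33868086e+01, -3.41849649e+01,  7.02882442e-02,
        3.87985655e-02, -1.66820378e-04]), 'eef_pos': array([ 209.34355124, -534.97368082,  237.84386312]), 'tcp_rot': array([[ 9.31326003e-01,  3.64186480e-01, -2.89166508e-04],
       [ 3.64186439e-01, -9.31324576e-01,  1.66467717e-03],
       [ 3.36945044e-04, -1.65566766e-03, -9.99998573e-01]]), 'wrist_force': array([-0.52713952, -0.55409936, -0.62322285]), 'wrist_torque': array([-0.02862192,  0.05195832,  0.01603796]), 'gripper_force': 0.0, 'gripper_width': 1.005233877074833}
top [[498.72589758   0.         318.47496216]
 [  0.         498.72589758 242.14916846]
 [  0.           0.           1.        ]] [-0.08920638  0.          0.          0.          0.        ] [[ 2.76840528e-03  9.87220701e-01 -1.59334942e-01  3.66009913e+02]
 [-9.99712362e-01  6.52810842e-03  2.30776423e-02 -7.51601332e+01]
 [ 2.38228819e-02  1.59225223e-01  9.86954811e-01  1.11971670e+03]
 [ 0.00000000e+00  0.00000000e+00  0.00000000e+00  1.00000000e+00]]
side [[567.78761688   0.         311.09590812]
 [  0.         567.78761688 234.96594451]
 [  0.           0.           1.        ]] [-0.16039256  0.          0.          0.          0.        ] [[ 9.97693432e-01  4.74293180e-02 -4.85620700e-02  4.90424509e+02]
 [-6.78725816e-02  6.85826107e-01 -7.24593586e-01 -1.07744063e+03]
 [-1.06184418e-03  7.26218295e-01  6.87463353e-01  1.02346362e+03]
 [ 0.00000000e+00  0.00000000e+00  0.00000000e+00  1.00000000e+00]]
```

View pics/top0.png

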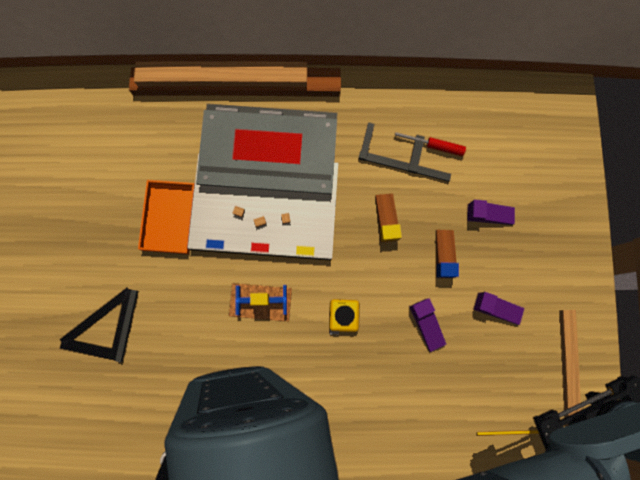

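View pics/side0.png

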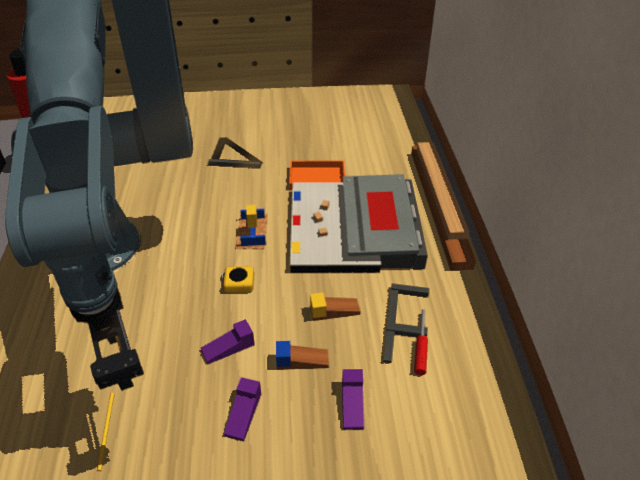

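Top view: the plate is at (190..335, 165..260), with 3 chips near (238,212), (260,222) and (286,218). Bays run left to right blue (215,244), red (260,247), yellow (305,250). The scraper is on its mat at (260,300), the yellow wedge at (388,215), the blue at (447,255), with purple decoys to the right. There is no red wedge so far. I'll enlarge for accuracy.

```bash
cat > h.py <<'E'
import numpy as np, cv2
from rig import readout, grab_frame, robot
def px2w(f,uv,z):
    uv=np.array(uv,float).reshape(-1,1,2)
    n=cv2.undistortPoints(uv,f["K"],np.array(f["dist_coeffs"])).reshape(-1,2)
    d=np.c_[n[:,0],-n[:,1],-np.ones(len(n))]@f["pose"][:3,:3].T
    c=f["pose"][:3,3]; t=(np.broadcast_to(z,len(n))-c[2])/d[:,2]
    return c+d*t[:,None]
def w2px(f,P):
    P=np.atleast_2d(P); R=f["pose"][:3,:3]; q=(P-f["pose"][:3,3])@R
    q=q*[1,-1,-1]
    return cv2.projectPoints(q.reshape(-1,1,3),np.zeros(3),np.zeros(3),f["K"],np.array(f["dist_coeffs"]))[0].reshape(-1,2)
def crop(f,x0,y0,x1,y1,k,name):
    c=cv2.resize(f["img"][y0:y1,x0:x1],None,fx=k,fy=k,interpolation=cv2.INTER_CUBIC)
    for x in range((x0+9)//10*10,x1,10): cv2.putText(c,str(x),((x-x0)*k,8),0,.3,(0,255,0),1); cv2.line(c,((x-x0)*k,10),((x-x0)*k,14),(0,255,0),1)
    for y in range((y0+9)//10*10,y1,10): cv2.putText(c,str(y),(0,(y-y0)*k+3),0,.3,(0,255,0),1)
    cv2.imwrite(f"pics/{name}.png",c)
E
python3 - <<'E'
from h import *
f=grab_frame("top"); crop(f,185,160,345,330,4-1+0,"a") if 0 else crop(f,180,185,340,330,4,"a"); crop(f,360,180,520,300,5,"b")
im=f["img"].astype(int); hsv=cv2.cvtColor(f["img"],cv2.COLOR_BGR2HSV)
def cen(lo,hi,x0,y0,x1,y1):
    m=cv2.inRange(hsv[y0:y1,x0:x1],np.array(lo),np.array(hi)); n,_,st,c=cv2.connectedComponentsWithStats(m)
    return [(st[i,4],*(c[i]+[x0,y0]).round(2)) for i in range(1,n) if st[i,4]>25]
for nm,lo,hi in(("blue",(105,120,50),(130,255,255)),("red",(0,200,120),(6,255,255)),("yel",(20,150,120),(32,255,255))):
    print(nm,cen(lo,hi,190,230,340,262),cen(lo,hi,360,180,520,300),cen(lo,hi,220,280,300,325))
E
```

```text
blue [(np.int32(125), np.float64(214.29), np.float64(243.82))] [(np.int32(246), np.float64(448.44), np.float64(269.5))] [(np.int32(155), np.float64(280.07), np.float64(299.44)), (np.int32(164), np.float64(239.6), np.float64(300.07))]
red [(np.int32(109), np.float64(259.55), np.float64(246.91))] [] []
yel [(np.int32(143), np.float64(304.79), np.float64(250.24))] [(np.int32(281), np.float64(391.76), np.float64(231.36))] [(np.int32(210), np.float64(258.66), np.float64(298.53))]
```

View pics/a.png

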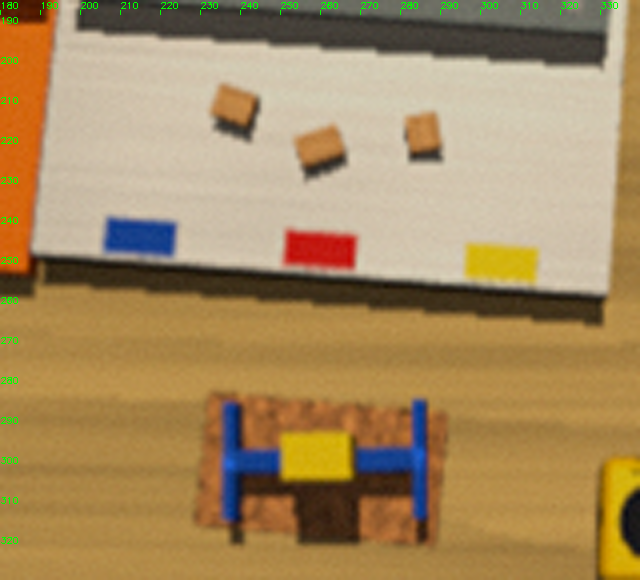

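View pics/b.png

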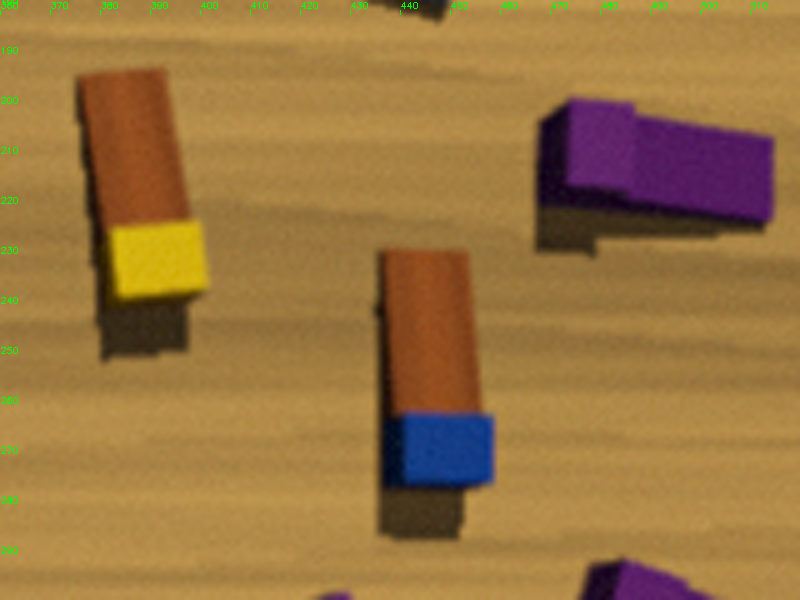

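Crop a: scraper cheek tops centred at (237.9,300.4) and (285,300), handle top at (259.2,299), mat corners at (232.3,283.2) and (288,321.5). The tops of the 3 chips are at (239,211.2), (260,221.2) and (285.8,217.7). Crop b: the yellow and blue wedges both have their thin ends at the top of the picture.

```bash
python3 - <<'E'
from h import *
f=grab_frame("top")
A=lambda L:[(x/4+180,y/4+185) for x,y in L]
B=lambda L:[(x/5+360,y/5+180) for x,y in L]
bay=px2w(f,[(214.6,244.1),(259.9,247.2),(305.1,250.5)],30)[:,:2]; print("bays",bay.round(1))
d=bay[0]-bay[2]; yaw=np.arctan2(-d[0],d[1]); print("dist",np.linalg.norm(d),"yaw",np.degrees(yaw))
c,s=np.cos(yaw),np.sin(yaw);R=np.array([[c,-s],[s,c]]); o=bay.mean(0)+R@[127,0]; print("jig o",o)
pl=px2w(f,A([(32,256),(606,297)]),30)[:,:2]; print("front corners jig",((pl-o)@R).round(1))
ch=px2w(f,A([(236,105),(320,145),(423,131)]),43)[:,:2]; print("chips jig",((ch-o)@R).round(1))
m=px2w(f,A([(209,393),(447,412),(432,546),(195,526)]),3)[:,:2]; print("mat",m.mean(0),m.round(1))
v=(m[0]+m[3]-m[1]-m[2]);print("mat yaw",np.degrees(np.arctan2(-v[0],v[1])))
k=px2w(f,A([(231,462),(420,460)]),30)[:,:2]; hd=px2w(f,A([(317,456)]),75)[:,:2]
v=k[0]-k[1];print("scr",k.mean(0),hd,np.linalg.norm(v),np.degrees(np.arctan2(v[1],v[0])))
for n,h,t in(("y",[(109,229),(200,221),(209,289),(118,299)],[(80,76),(166,68)]),("b",[(404,414),(492,414),(493,484),(404,486)],[(385,250),(468,250)])):
    H=px2w(f,B(h),48)[:,:2].mean(0);T=px2w(f,B(t),12)[:,:2].mean(0);v=T-H
    print(n,"heel",H,"tip",T,"len(95)",np.linalg.norm(v),"yaw",np.degrees(np.arctan2(v[1],v[0])))
print("tape",px2w(f,[(344,315)],32))
E
```

```text
bays [[536.  129. ]
 [529.8  28.6]
 [523.1 -71.2]]
dist 200.5628457252723 yaw -3.709399870590332
jig o [656.37155734  20.59249954]
front corners jig [[-142.2  158.1]
 [-142.4 -159.6]]
chips jig [[-52.1  51.4]
 [-71.2   3.2]
 [-59.3 -52.6]]
mat [409.97038645  28.13620941] [[451.9  91.4]
 [442.1 -41.8]
 [367.9 -34.3]
 [378.   97.2]]
mat yaw -4.312106679818611
scr [413.24808793  23.08688766] [[413.88929034  23.49222878]] 102.6409304017688 90.96006487375891
y heel [ 562.93784355 -261.30411409] tip [ 657.03772608 -252.83154223] len(95) 94.48053962177947 yaw 5.144928301031971
b heel [ 479.51327128 -387.23679738] tip [ 574.90389834 -391.1349435 ] len(95) 95.47024287021345 yaw -2.3400948821371728
tape [[ 382.13590116 -156.34110013   32.        ]]
```

```bash
cat >> h.py <<'E'
O=np.array([655.6,20.6]); YAW=-3.71
def jig(x,y):
    c,s=np.cos(np.radians(YAW)),np.sin(np.radians(YAW)); return O+[c*x-s*y,s*x+c*y]
def go(x,y,z,a,s=None):
    """turn about tool z first, then shift in the turned tool frame"""
    s=s or readout.observe(); R=s["tcp_rot"]; a0=np.degrees(np.arctan2(R[1,0],R[0,0])); w=np.radians((a0-a+180)%360-180)
    c,n=np.cos(np.radians(a)),np.sin(np.radians(a)); d=np.array([x,y,z])-s["eef_pos"]
    print(f"t{s['clock']:.1f} at",s["eef_pos"].round(1),f"yaw {a0:.1f} turn {w:.3f} shift {c*d[0]+n*d[1]:.1f} {n*d[0]-c*d[1]:.1f} {-d[2]:.1f} F",s["wrist_force"].round(1),"grip",round(s["gripper_width"]*88,1),round(s["gripper_force"],1),"j6",s["joints"][5].round(1))
E
python3 -c "
from h import *
go(413.5,23.3,150,1)"
```

```text
t0.2 at [ 209.4 -535.2  238.2] yaw 21.4 turn 0.355 shift 213.8 -554.8 88.2 F [ 0.3 -0.   0.3] grip 88.1 0.0 j6 -11.8
```

Request:
send_rows(
  targets=[
    [[0, 0, 0, 0, 0, 0.178, -1], [0, 0, 0, 0, 0, 0.177, -1], [21.4, -55.5, 8, 0, 0, 0, -1], [21.4, -55.5, 8, 0, 0, 0, -1], [21.4, -55.5, 8, 0, 0, 0, -1], [21.4, -55.5, 8, 0, 0, 0, -1], [21.4, -55.5, 8, 0, 0, 0, -1], [21.4, -55.5, 8, 0, 0, 0, -1], [21.4, -55.5, 8, 0, 0, 0, -1], [21.4, -55.5, 8, 0, 0, 0, -1], [21.4, -55.5, 8, 0, 0, 0, -1], [21.2, -55.3, 16.2, 0, 0, 0, -1]],
  ],
)

```text
clock: 1.7
eef_pos: [414.4, 24.8, 151.1]
tcp_rot: [[1.0, 0.018, 0.003], [0.018, -1.0, -0.001], [0.003, 0.001, -1.0]]
wrist_force: [0.7, -0.9, 0.3]
gripper_width: 0.999
gripper_force: 0.0
```

```bash
python3 -c "
from h import *
go(413.5,23.3,42,1)
f=grab_frame('top');cv2.imwrite('pics/top1.png',f['img'])"
```

```text
t1.7 at [414.4  24.8 151.1] yaw 1.0 turn 0.000 shift -1.0 1.5 109.1 F [ 0.7 -0.9  0.3] grip 87.9 0.0 j6 75.9
```

View pics/top1.png

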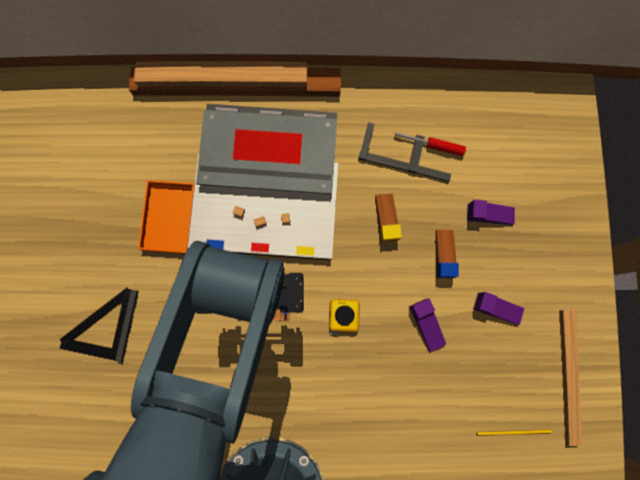

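No red wedge anywhere, so there are two wedges to place. Next I descend and grip the scraper.

Request:
send_rows(
  targets=[
    [[-1, 1.5, 40, 0, 0, 0, -1], [0, 0, 40, 0, 0, 0, -1], [0, 0, 20, 0, 0, 0, -1], [0, 0, 11, 0, 0, 0, -1], [0, 0, 0, 0, 0, 0, -1], [0, 0, 0, 0, 0, 0, 1], [0, 0, 0, 0, 0, 0, 1], [0, 0, 0, 0, 0, 0, 1], [0, 0, 0, 0, 0, 0, 1], [0, 0, 0, 0, 0, 0, 1]],
  ],
  squeeze=45,
)

```text
clock: 3.0
eef_pos: [412.4, 21.6, 39.6]
tcp_rot: [[1.0, 0.018, 0.0], [0.018, -1.0, 0.0], [0.0, -0.0, -1.0]]
wrist_force: [0.1, 1.8, 0.9]
gripper_width: 0.457
gripper_force: 0.6
```

```bash
python3 -c "
from h import *
x,y=jig(-68,-114);print(x,y)
s=readout.observe();go(s['eef_pos'][0],s['eef_pos'][1],110,86.3)
go(x,y,110,86.3)
print(s['joints'])"
```

```text
580.3659665661494 -88.76105437162826
t3.0 at [412.4  21.6  39.6] yaw 1.0 turn -1.488 shift 0.0 0.0 -70.4 F [0.1 1.8 0.9] grip 40.2 0.6 j6 75.4
t3.0 at [412.4  21.6  39.6] yaw 1.0 turn -1.488 shift -99.3 174.7 -70.4 F [0.1 1.8 0.9] grip 40.2 0.6 j6 75.4
[-1.35886028e+01  7.50145788e+00  1.22587837e+02  1.50628899e-02
  4.98998123e+01  7.53860459e+01]
```

Request:
send_rows(
  targets=[
    [[0, 0, 0, 0, 0, 0, 1], [0, 0, 0, 0, 0, 0, 1], [0, 0, 0, 0, 0, 0, 1], [0, 0, -20, 0, 0, 0, 1], [0, 0, -20, 0, 0, 0, 1], [0, 0, -20, 0, 0, 0, 1], [0, 0, -12, 0, 0, 0, 1], [0, 0, 0, 0, 0, -0.1, 1], [0, 0, 0, 0, 0, -0.15, 1], [0, 0, 0, 0, 0, -0.15, 1], [0, 0, 0, 0, 0, -0.15, 1], [0, 0, 0, 0, 0, -0.15, 1]],
  ],
)

```text
clock: 4.5
eef_pos: [411.9, 21.5, 111.0]
tcp_rot: [[0.75, 0.661, -0.001], [0.661, -0.75, 0.0], [-0.001, -0.001, -1.0]]
wrist_force: [-0.5, 0.1, -2.3]
gripper_width: 0.406
gripper_force: 45.0
```

Request:
send_rows(
  targets=[
    [[0, 0, 0, 0, 0, -0.15, 1], [0, 0, 0, 0, 0, -0.15, 1], [0, 0, 0, 0, 0, -0.15, 1], [0, 0, 0, 0, 0, -0.15, 1], [0, 0, 0, 0, 0, -0.15, 1], [0, 0, 0, 0, 0, -0.038, 1], [-20, 35, 0, 0, 0, 0, 1], [-20, 35, 0, 0, 0, 0, 1], [-20, 35, 0, 0, 0, 0, 1], [-20, 35, 0, 0, 0, 0, 1], [-20, 35, 0, 0, 0, 0, 1], [0, 0, 0, 0, 0, 0, 1]],
  ],
)

```text
clock: 6.0
eef_pos: [581.9, -91.5, 110.8]
tcp_rot: [[0.067, 0.998, 0.0], [0.998, -0.067, -0.001], [-0.0, 0.0, -1.0]]
wrist_force: [-0.3, -0.4, -2.6]
gripper_width: 0.405
gripper_force: 45.0
```

```bash
python3 -c "
from h import *
x,y=jig(-68,-114);go(x,y,68,86.3)
for n in('top','side'):
  f=grab_frame(n);globals()[n]=f
crop(side,270,150,430,270,5,'c')"
```

```text
t6.0 at [581.9 -91.5 110.8] yaw 86.2 turn -0.002 shift 2.6 -1.7 42.8 F [-0.3 -0.4 -2.6] grip 35.7 45.0 j6 -16.6
```

View pics/c.png

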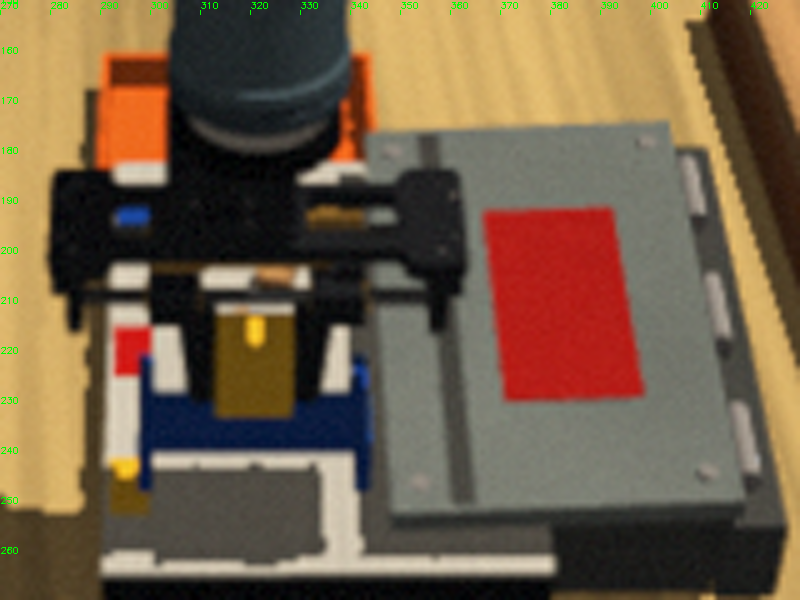

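The scraper hangs square and upright in front of the leaf, with its blade end clear of the edge. Next I lower it and then wipe.

Request:
send_rows(
  targets=[
    [[0, -1.7, 20, 0, 0, 0, 1], [0, 0, 14, 0, 0, 0, 1], [0, 0, 6, 0, 0, 0, 1], [0, 0, 2, 0, 0, 0, 1], [0, 0, 1.2, 0, 0, 0, 1], [0, 0, 0, 0, 0, 0, 1]],
  ],
)

```text
clock: 6.85
eef_pos: [579.1, -89.7, 68.7]
tcp_rot: [[0.065, 0.998, 0.001], [0.998, -0.065, -0.0], [-0.0, 0.001, -1.0]]
wrist_force: [0.7, -0.5, -1.8]
gripper_width: 0.407
gripper_force: 45.0
```

```bash
python3 -c "
from h import *
x,y=jig(-68,-114);go(x,y,67,86.3)
x,y=jig(-68,195);go(x,y,67,86.3)"
```

```text
t6.8 at [579.1 -89.7  68.7] yaw 86.3 turn -0.000 shift 1.0 1.2 1.7 F [ 0.7 -0.5 -1.8] grip 35.8 45.0 j6 -16.7
t6.8 at [579.1 -89.7  68.7] yaw 86.3 turn -0.000 shift 310.0 1.3 1.7 F [ 0.7 -0.5 -1.8] grip 35.8 45.0 j6 -16.7
```

Request:
send_rows(
  targets=[
    [[0, 1, 1, 0, 0, 0, 1], [10, 0, 0.3, 0, 0, 0, 1], [15, 0, 0, 0, 0, 0, 1], [15, 0, 0, 0, 0, 0, 1], [15, 0, 0, 0, 0, 0, 1], [15, 0, 0, 0, 0, 0, 1], [15, 0, 0, 0, 0, 0, 1], [15, 0, 0, 0, 0, 0, 1], [15, 0, 0, 0, 0, 0, 1], [15, 0, 0, 0, 0, 0, 1], [15, 0, 0, 0, 0, 0, 1], [15, 0, 0, 0, 0, 0, 1]],
  ],
)

```text
clock: 8.35
eef_pos: [590.2, 71.0, 67.0]
tcp_rot: [[0.065, 0.998, -0.0], [0.998, -0.065, -0.0], [-0.0, -0.0, -1.0]]
wrist_force: [-0.1, 0.5, -2.1]
gripper_width: 0.403
gripper_force: 45.0
```

Request:
send_rows(
  targets=[
    [[15, 0, 0, 0, 0, 0, 1], [15, 0, 0, 0, 0, 0, 1], [15, 0, 0, 0, 0, 0, 1], [15, 0, 0, 0, 0, 0, 1], [15, 0, 0, 0, 0, 0, 1], [15, 0, 0, 0, 0, 0, 1], [15, 0, 0, 0, 0, 0, 1], [15, 0, 0, 0, 0, 0, 1], [15, 0, 0, 0, 0, 0, 1], [15, 0, 0, 0, 0, 0, 1], [0, 0, 0, 0, 0, 0, 1]],
  ],
)

```text
clock: 9.72
eef_pos: [599.9, 221.0, 67.0]
tcp_rot: [[0.063, 0.998, 0.0], [0.998, -0.063, 0.0], [0.0, 0.0, -1.0]]
wrist_force: [-0.4, -0.0, -1.6]
gripper_width: 0.404
gripper_force: 45.0
```

```bash
python3 -c "
from h import *
x,y=jig(-68,195);go(x,y,67,86.3)
side=grab_frame('side');crop(side,270,150,430,270,5,'d')"
```

```text
t9.7 at [599.9 221.   67. ] yaw 86.4 turn 0.001 shift -1.4 0.6 0.0 F [-0.4 -0.  -1.6] grip 35.5 45.0 j6 13.2
```

View pics/d.png

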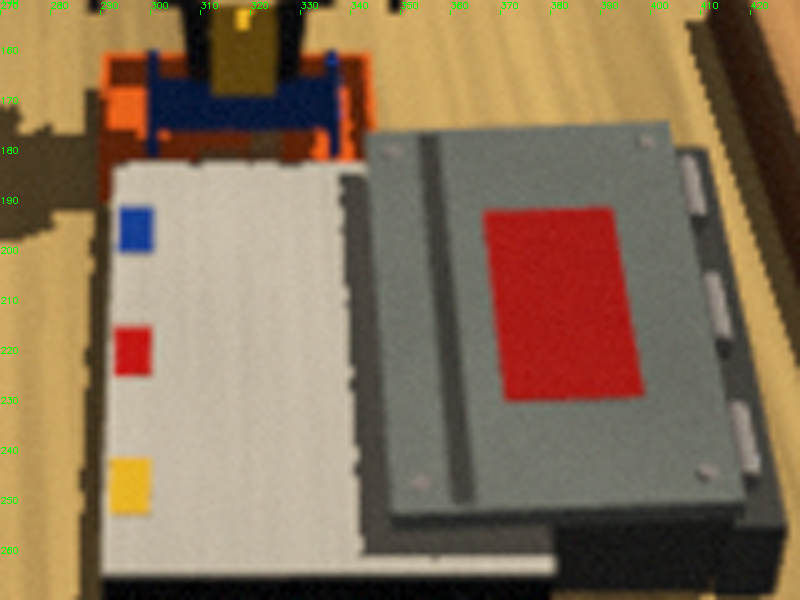

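The plate is clear and the chips went over into the tray. The scraper goes back to its mat.

Request:
send_rows(
  targets=[
    [[0, 0, -20, 0, 0, 0, 1], [0, 0, -25, 0, 0, 0, 1], [0, 0, -10, 0, 0, 0, 1], [-20, 0, 0, 0, 0, 0.15, 1], [0, 0, 0, 0, 0, 0.15, 1], [0, 0, 0, 0, 0, 0.15, 1], [0, 0, 0, 0, 0, 0.15, 1], [0, 0, 0, 0, 0, 0.15, 1], [0, 0, 0, 0, 0, 0.15, 1], [0, 0, 0, 0, 0, 0.15, 1], [0, 0, 0, 0, 0, 0.15, 1], [0, 0, 0, 0, 0, 0.15, 1]],
  ],
)

```text
clock: 11.28
eef_pos: [598.6, 199.3, 122.4]
tcp_rot: [[0.989, 0.15, 0.0], [0.15, -0.989, -0.0], [0.0, 0.0, -1.0]]
wrist_force: [0.0, 0.1, -2.1]
gripper_width: 0.401
gripper_force: 45.0
```

```bash
python3 -c "
from h import *
go(410.5,28,41,-3)
top=grab_frame('top');crop(top,130,170,290,290,5,'e')"
```

```text
t11.3 at [598.6 199.3 122.4] yaw 8.6 turn 0.203 shift -178.9 180.9 81.4 F [ 0.   0.1 -2.1] grip 35.3 45.0 j6 89.0
```

View pics/e.png

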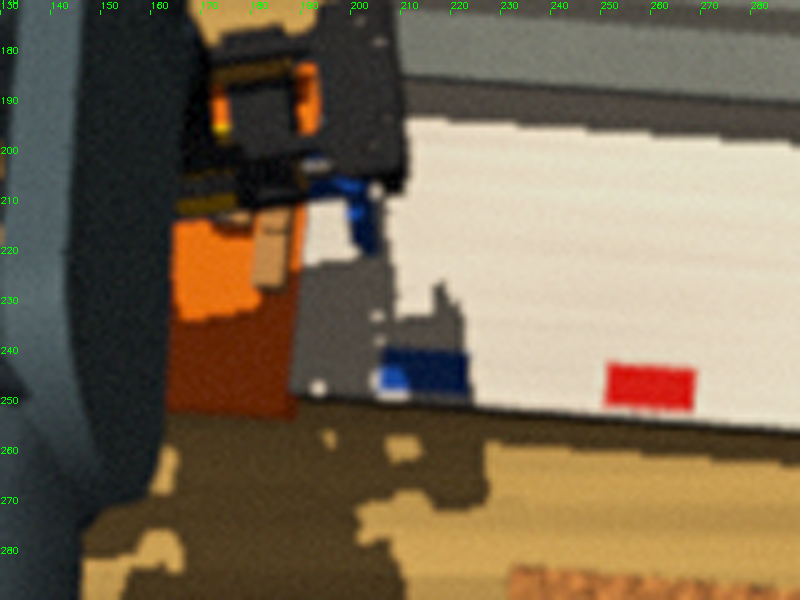

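Request:
send_rows(
  targets=[
    [[0, 0, 0, 0, 0, 0.1, 1], [0, 0, 0, 0, 0, 0.103, 1], [-30, 30, 0, 0, 0, 0, 1], [-30, 30, 0, 0, 0, 0, 1], [-30, 30, 0, 0, 0, 0, 1], [-30, 30, 0, 0, 0, 0, 1], [-30, 30, 0, 0, 0, 0, 1], [-29, 31, 20, 0, 0, 0, 1], [0, 0, 25, 0, 0, 0, 1], [0, 0, 20, 0, 0, 0, 1], [0, 0, 10, 0, 0, 0, 1], [0, 0, 0, 0, 0, 0, 1]],
  ],
)

```text
clock: 12.82
eef_pos: [411.0, 27.4, 46.8]
tcp_rot: [[0.999, -0.046, -0.001], [-0.046, -0.999, 0.0], [-0.001, -0.0, -1.0]]
wrist_force: [-0.2, -0.2, -2.3]
gripper_width: 0.403
gripper_force: 45.0
```

```bash
python3 -c "
from h import *
go(410.5,28,39.6,-3)
top=grab_frame('top')
crop(top,130,170,290,290,5,'f')"
```

```text
t12.8 at [411.   27.4  46.8] yaw -2.7 turn 0.006 shift -0.5 -0.6 7.2 F [-0.2 -0.2 -2.3] grip 35.5 45.0 j6 79.9
```

Request:
send_rows(
  targets=[
    [[0, 0, 4, 0, 0, 0, 1], [0, 0, 2, 0, 0, 0, 1], [0, 0, 0.8, 0, 0, 0, 1], [0, 0, 0, 0, 0, 0, 1], [0, 0, 0, 0, 0, 0, -1], [0, 0, 0, 0, 0, 0, -1], [0, 0, 0, 0, 0, 0, -1], [0, 0, 0, 0, 0, 0, -1], [0, 0, -20, 0, 0, 0, -1], [0, 0, -40, 0, 0, 0, -1], [0, 0, -50, 0, 0, 0, -1]],
  ],
)

```text
clock: 14.25
eef_pos: [410.3, 27.6, 150.7]
tcp_rot: [[0.999, -0.047, -0.002], [-0.047, -0.999, 0.001], [-0.002, -0.0, -1.0]]
wrist_force: [0.8, 0.4, -0.8]
gripper_width: 1.001
gripper_force: 0.0
```

```bash
python3 -c "
from h import *
go(563,-261.3,140,90+5.1)
go(563,-261.3,140,5.1)
"
```

```text
t14.2 at [410.3  27.6 150.7] yaw -2.7 turn -1.707 shift -301.3 126.4 10.7 F [ 0.8  0.4 -0.8] grip 88.1 0.0 j6 79.9
t14.2 at [410.3  27.6 150.7] yaw -2.7 turn -0.136 shift 126.4 301.3 10.7 F [ 0.8  0.4 -0.8] grip 88.1 0.0 j6 79.9
```

Request:
send_rows(
  targets=[
    [[0, 0, 0, 0, 0, -0.136, -1], [21, 50, 0, 0, 0, 0, -1], [21, 50, 0, 0, 0, 0, -1], [21, 50, 0, 0, 0, 0, -1], [21, 50, 0, 0, 0, 0, -1], [21, 50, 0, 0, 0, 0, -1], [21, 51, 10, 0, 0, 0, -1], [0, 0, 0, 0, 0, 0, -1], [0, 0, 0, 0, 0, 0, -1]],
  ],
)

```text
clock: 15.38
eef_pos: [562.9, -260.6, 139.5]
tcp_rot: [[0.996, 0.088, -0.001], [0.088, -0.996, 0.001], [-0.001, -0.001, -1.0]]
wrist_force: [0.3, 0.5, 0.0]
gripper_width: 0.998
gripper_force: 0.0
```

```bash
python3 -c "
from h import *
go(563,-261.3,10,5.1)
top=grab_frame('top');f=top['img'].copy();cv2.imwrite('pics/top2.png',f)
"
```

```text
t15.4 at [ 562.9 -260.6  139.5] yaw 5.1 turn -0.001 shift 0.1 0.7 129.5 F [0.3 0.5 0. ] grip 87.8 0.0 j6 49.1
```

View pics/top2.png

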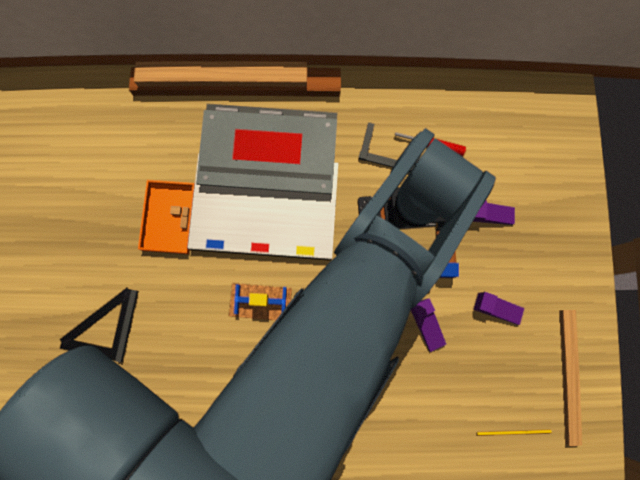

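The chips lie in the tray at (178,212) and the scraper stands on its mat. I'll check quickly that the yellow wedge hasn't been knocked, using the side camera against its predicted position.

```bash
python3 -c "
from h import *
s=grab_frame('side');print(w2px(s,[(563,-261.3,48),(657,-252.8,12),(479.5,-387.2,48)]).round(0))
crop(s,270,260,430,380,5,'g')
"
```

```text
[[319. 300.]
 [359. 305.]
 [284. 348.]]
```

View pics/g.png

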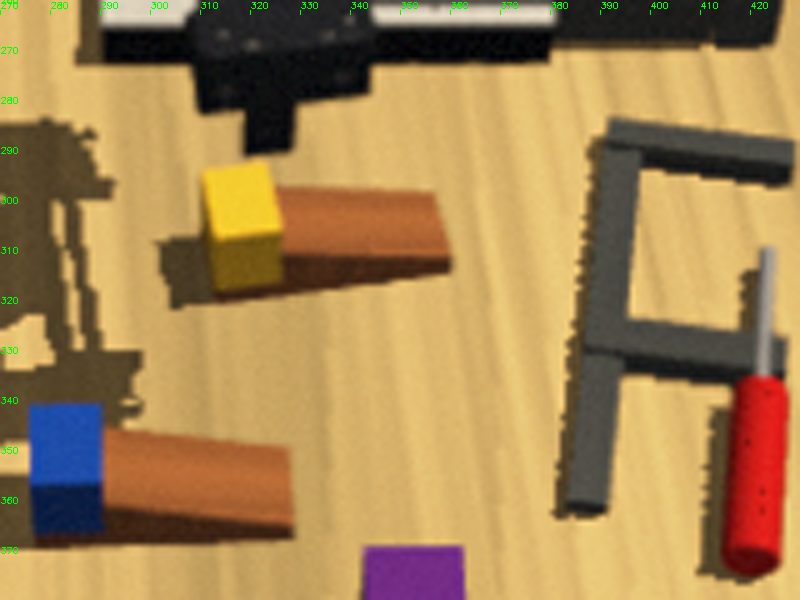

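Both wedges match the predictions: the yellow heel top is at (318,300) and the blue at (283,348). Next I grasp the yellow one.

Request:
send_rows(
  targets=[
    [[0, 0.7, 40, 0, 0, 0, -1], [0, 0, 40, 0, 0, 0, -1], [0, 0, 30, 0, 0, 0, -1], [0, 0, 19, 0, 0, 0, -1], [0, 0, 0, 0, 0, 0, -1], [0, 0, 0, 0, 0, 0, 1], [0, 0, 0, 0, 0, 0, 1], [0, 0, 0, 0, 0, 0, 1], [0, 0, 0, 0, 0, 0, 1], [0, 0, 0, 0, 0, 0, 1], [0, 0, 0, 0, 0, 0, 1], [0, 0, 0, 0, 0, 0, 1]],
  ],
  squeeze=58,
)

```text
clock: 16.98
eef_pos: [563.6, -261.9, 11.3]
tcp_rot: [[0.996, 0.089, -0.0], [0.089, -0.996, 0.0], [-0.0, -0.0, -1.0]]
wrist_force: [-0.8, -0.3, 1.3]
gripper_width: 0.448
gripper_force: 57.8
```

Request:
send_rows(
  targets=[
    [[0, 0, 0, 0, 0, 0, 1], [0, 0, -20, 0, 0, 0, 1], [0, 0, -30, 0, 0, 0, 1], [0, 0, -20, 0, 0, 0, 1], [0, 0, 0, 0, 0, 0.154, 1], [0, 0, 0, 0, 0, 0, 1]],
  ],
)

```text
clock: 17.73
eef_pos: [563.7, -262.1, 82.2]
tcp_rot: [[0.998, -0.064, 0.001], [-0.064, -0.998, -0.001], [0.001, 0.001, -1.0]]
wrist_force: [0.3, -0.4, -1.2]
gripper_width: 0.447
gripper_force: 57.8
```

```bash
python3 -c "
from h import *
x,y=jig(-125,-100);go(x,y,80,-3.71)   # heel centre at jig x -125: tip at -30
"
```

```text
t17.7 at [ 563.7 -262.1   82.2] yaw -3.7 turn 0.001 shift -51.6 -188.0 2.2 F [ 0.3 -0.4 -1.2] grip 39.3 57.8 j6 57.8
```

Request:
send_rows(
  targets=[
    [[-17, -37, 0, 0, 0, 0, 1], [-17, -37, 0, 0, 0, 0, 1], [-18, -38, 0, 0, 0, 0, 1], [0, -38, 0, 0, 0, 0, 1], [0, -38, 0, 0, 0, 0, 1], [0, 0, 20, 0, 0, 0, 1], [0, 0, 12, 0, 0, 0, 1], [0, 0, 5, 0, 0, 0, 1], [0, 0, 0, 0, 0, 0, 1]],
  ],
)

```text
clock: 18.85
eef_pos: [523.7, -71.4, 43.9]
tcp_rot: [[0.998, -0.065, -0.001], [-0.065, -0.998, 0.0], [-0.001, -0.0, -1.0]]
wrist_force: [-0.0, 0.0, -0.5]
gripper_width: 0.45
gripper_force: 57.8
```

```bash
python3 -c "
from h import *
x,y=jig(-125,-100);go(x,y,41.5,-3.71)
x,y=jig(-39,-100);go(x,y,41.5,-3.71)
s=grab_frame('side');crop(s,270,170,430,290,5,'k')
"
```

```text
t18.9 at [523.7 -71.4  43.9] yaw -3.7 turn -0.001 shift 0.7 -0.3 2.4 F [-0.   0.  -0.5] grip 39.6 57.8 j6 73.1
t18.9 at [523.7 -71.4  43.9] yaw -3.7 turn -0.001 shift 86.7 -0.3 2.4 F [-0.   0.  -0.5] grip 39.6 57.8 j6 73.1
```

View pics/k.png

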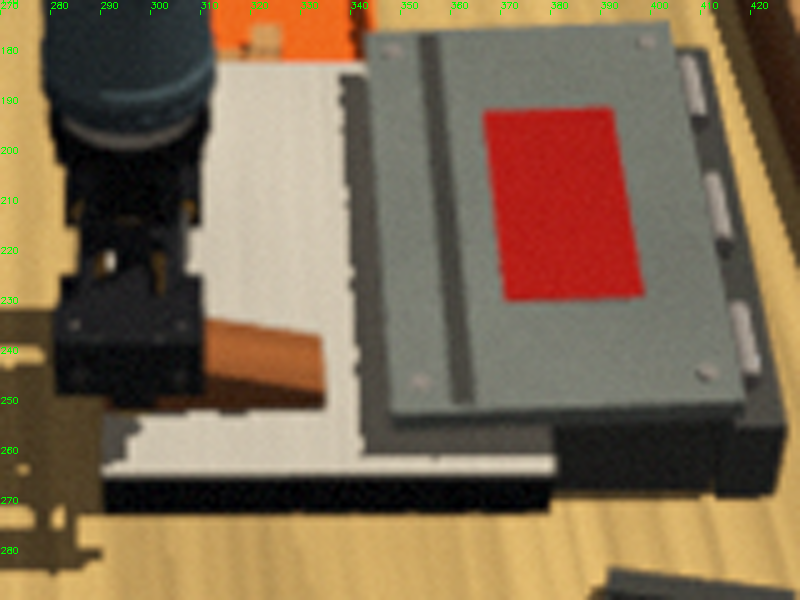

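The yellow wedge is square, just above the plate with its tip before the leaf. Next I slide it in.

Request:
send_rows(
  targets=[
    [[0, 0, 1, 0, 0, 0, 1], [0, 0, 0.8, 0, 0, 0, 1], [12, 0, 0, 0, 0, 0, 1], [12, 0, 0, 0, 0, 0, 1], [12, 0, 0, 0, 0, 0, 1], [10, 0, 0, 0, 0, 0, 1], [8, 0, 0, 0, 0, 0, 1], [6, 0, 0, 0, 0, 0, 1], [5, 0, 0, 0, 0, 0, 1], [5, 0, 0, 0, 0, 0, 1], [0, 0, 0, 0, 0, 0, 1]],
  ],
)

```text
clock: 20.27
eef_pos: [592.4, -75.0, 41.5]
tcp_rot: [[0.998, -0.065, -0.004], [-0.065, -0.998, 0.001], [-0.004, -0.001, -1.0]]
wrist_force: [-4.8, -0.4, -2.2]
gripper_width: 0.451
gripper_force: 57.9
```

```bash
python3 -c "
from h import *
x,y=jig(-39,-100);go(x,y,41.5,-3.71)
"
```

```text
t20.3 at [592.4 -75.   41.5] yaw -3.7 turn -0.000 shift 17.9 0.5 -0.0 F [-4.8 -0.4 -2.2] grip 39.7 57.9 j6 75.1
```

Request:
send_rows(
  targets=[
    [[3, 0, 0, 0, 0, 0, 1], [3, 0, 0, 0, 0, 0, 1], [3, 0, 0, 0, 0, 0, 1], [3, 0, 0, 0, 0, 0, 1], [0, 0, 0, 0, 0, 0, 1]],
  ],
)

```text
clock: 20.9
eef_pos: [604.3, -75.8, 41.4]
tcp_rot: [[0.998, -0.065, -0.003], [-0.065, -0.998, 0.001], [-0.004, -0.001, -1.0]]
wrist_force: [-3.8, 0.4, -2.5]
gripper_width: 0.447
gripper_force: 57.9
```

Request:
send_rows(
  targets=[
    [[2, 0, 0, 0, 0, 0, 1], [2, 0, 0, 0, 0, 0, 1], [0, 0, 0, 0, 0, 0, 1]],
  ],
)

```text
clock: 21.28
eef_pos: [608.4, -76.2, 41.5]
tcp_rot: [[0.998, -0.065, -0.003], [-0.065, -0.998, 0.001], [-0.003, -0.001, -1.0]]
wrist_force: [-5.3, -0.0, -3.3]
gripper_width: 0.45
gripper_force: 57.9
```

```bash
python3 -c "
from h import *
x,y=jig(-39,-100);go(x,y,41.5,-3.71)
"
```

```text
t21.3 at [608.4 -76.2  41.5] yaw -3.7 turn -0.000 shift 1.8 0.4 -0.0 F [-5.3 -0.  -3.3] grip 39.6 57.9 j6 75.5
```

Request:
send_rows(
  targets=[
    [[1, 0, 0, 0, 0, 0, 1], [1, 0, 0, 0, 0, 0, 1], [0, 0, 0, 0, 0, 0, 1]],
  ],
)

```text
clock: 21.65
eef_pos: [610.5, -76.3, 41.5]
tcp_rot: [[0.998, -0.065, -0.003], [-0.065, -0.998, 0.001], [-0.003, -0.001, -1.0]]
wrist_force: [-5.6, 1.0, -2.9]
gripper_width: 0.449
gripper_force: 57.9
```

Request:
send_rows(
  targets=[
    [[1, 0, 0, 0, 0, 0, 1], [0, 0, 0, 0, 0, 0, 1]],
  ],
)

```text
clock: 21.9
eef_pos: [611.0, -76.3, 41.4]
tcp_rot: [[0.998, -0.065, -0.004], [-0.065, -0.998, 0.001], [-0.004, -0.001, -1.0]]
wrist_force: [-6.7, 0.7, -3.2]
gripper_width: 0.444
gripper_force: 57.9
```

Request:
send_rows(
  targets=[
    [[1, 0, 0, 0, 0, 0, 1], [0, 0, 0, 0, 0, 0, 1]],
  ],
)

```text
clock: 22.15
eef_pos: [611.2, -76.3, 41.4]
tcp_rot: [[0.998, -0.065, -0.006], [-0.065, -0.998, 0.001], [-0.006, -0.001, -1.0]]
wrist_force: [-11.2, 1.3, 0.8]
gripper_width: 0.449
gripper_force: 57.9
```

Request:
send_rows(
  targets=[
    [[1.5, 0, 0, 0, 0, 0, 1], [1, 0, 0, 0, 0, 0, 1], [0, 0, 0, 0, 0, 0, 1]],
  ],
)

```text
clock: 22.52
eef_pos: [611.6, -76.3, 41.3]
tcp_rot: [[0.998, -0.065, -0.011], [-0.065, -0.998, 0.002], [-0.011, -0.001, -1.0]]
wrist_force: [-19.0, 1.3, 8.2]
gripper_width: 0.453
gripper_force: 57.9
```

Request:
send_rows(
  targets=[
    [[1, 0, 0, 0, 0, 0, 1], [0, 0, 0, 0, 0, 0, 1], [0, 0, 0, 0, 0, 0, 1]],
  ],
)

```text
clock: 22.9
eef_pos: [611.7, -76.3, 41.3]
tcp_rot: [[0.998, -0.065, -0.013], [-0.065, -0.998, 0.002], [-0.013, -0.001, -1.0]]
wrist_force: [-21.8, -0.2, 10.5]
gripper_width: 0.446
gripper_force: 57.9
```

Jammed at over 20 N. Release, rise, and go to the blue wedge.

Request:
send_rows(
  targets=[
    [[-2, 0, 0, 0, 0, 0, 1], [0, 0, 0, 0, 0, 0, -1], [0, 0, 0, 0, 0, 0, -1], [0, 0, 0, 0, 0, 0, -1], [0, 0, 0, 0, 0, 0, -1], [0, 0, -10, 0, 0, 0, -1], [0, 0, -40, 0, 0, 0, -1], [0, 0, -50, 0, 0, 0, -1], [0, 0, 0, 0, 0, -0.024, -1]],
  ],
)

```text
clock: 24.02
eef_pos: [618.7, -77.9, 148.4]
tcp_rot: [[0.999, -0.04, 0.01], [-0.04, -0.999, -0.003], [0.01, 0.003, -1.0]]
wrist_force: [0.7, -0.4, -0.4]
gripper_width: 0.999
gripper_force: 0.0
```

```bash
python3 -c "
from h import *
go(479.5,-387.2,130,-2.3)
f=grab_frame('top'); hsv=cv2.cvtColor(f['img'],cv2.COLOR_BGR2HSV)
m=cv2.inRange(hsv[180:300,360:520],np.array((105,120,50)),np.array((130,255,255))); n,_,st,c=cv2.connectedComponentsWithStats(m)
print([(st[i,4],c[i]+[360,180]) for i in range(1,n) if st[i,4]>25])
s=grab_frame('side');crop(s,270,170,430,290,5,'l')
"
```

```text
t24.0 at [618.7 -77.9 148.4] yaw -2.3 turn -0.000 shift -126.6 314.6 18.4 F [ 0.7 -0.4 -0.4] grip 87.9 0.0 j6 74.2
[(np.int32(251), array([448.39840637, 269.58964143]))]
```

Request:
send_rows(
  targets=[
    [[-21, 52, 0, 0, 0, 0, -1], [-21, 52, 0, 0, 0, 0, -1], [-21, 52, 0, 0, 0, 0, -1], [-21, 52, 0, 0, 0, 0, -1], [-21, 52, 0, 0, 0, 0, -1], [-21, 54, 10, 0, 0, 0, -1], [0, 0, 0, 0, 0, 0, -1], [0, 0, 0, 0, 0, 0, -1]],
  ],
)

```text
clock: 25.12
eef_pos: [475.7, -384.4, 130.8]
tcp_rot: [[0.999, -0.042, -0.002], [-0.042, -0.999, 0.003], [-0.002, -0.003, -1.0]]
wrist_force: [-0.4, 0.1, 0.8]
gripper_width: 1.004
gripper_force: 0.0
```

```bash
python3 -c "
from h import *
go(479.5,-387.2,11,-2.3)
s=readout.observe();print(s['tcp_rot'].round(4)); R=s['tcp_rot']
a=np.radians(-2.34);T=np.array([[np.cos(a),np.sin(a),0],[np.sin(a),-np.cos(a),0],[0,0,-1]])
print('rotvec',cv2.Rodrigues(R.T@T)[0].ravel().round(4))
"
```

```text
t25.1 at [ 475.7 -384.4  130.8] yaw -2.4 turn -0.002 shift 3.9 2.7 119.8 F [-0.4  0.1  0.8] grip 88.3 0.0 j6 42.3
[[ 0.9991 -0.0422 -0.0018]
 [-0.0422 -0.9991  0.0029]
 [-0.0019 -0.0028 -1.    ]]
rotvec [-0.0028  0.0019 -0.0014]
```

View pics/l.png

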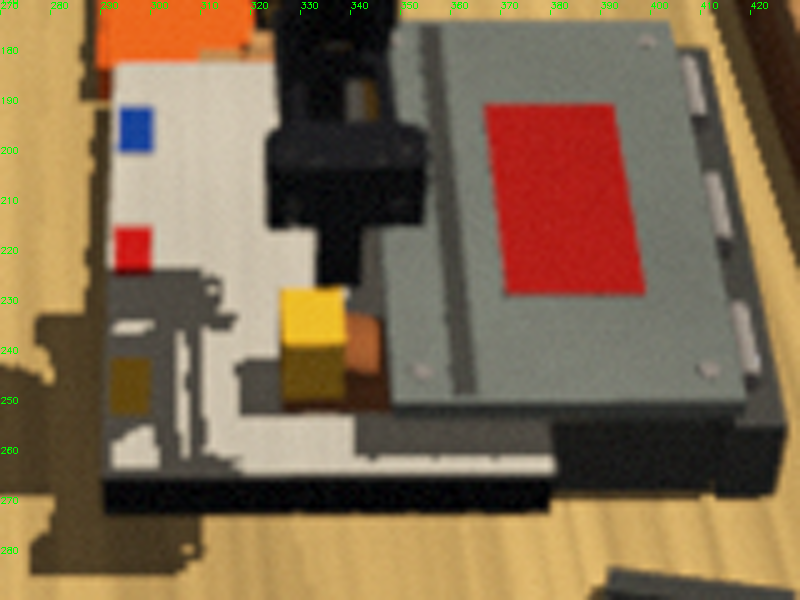

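Yellow is wedged under the leaf in its bay and stands still. The tilt has recovered. Next, grasp blue.

Request:
send_rows(
  targets=[
    [[3.9, 2.7, 40, 0, 0, 0, -1], [0, 0, 40, 0, 0, 0, -1], [0, 0, 25, 0, 0, 0, -1], [0, 0, 14, 0, 0, 0, -1], [0, 0, 0, 0, 0, 0, -1], [0, 0, 0, 0, 0, 0, 1], [0, 0, 0, 0, 0, 0, 1], [0, 0, 0, 0, 0, 0, 1], [0, 0, 0, 0, 0, 0, 1], [0, 0, 0, 0, 0, 0, 1], [0, 0, 0, 0, 0, 0, 1], [0, 0, 0, 0, 0, 0, 1]],
  ],
)

```text
clock: 26.62
eef_pos: [480.2, -388.3, 13.5]
tcp_rot: [[0.999, -0.041, -0.0], [-0.041, -0.999, 0.0], [-0.0, -0.0, -1.0]]
wrist_force: [-0.6, 0.5, 2.0]
gripper_width: 0.447
gripper_force: 57.7
```

Request:
send_rows(
  targets=[
    [[0, 0, 0, 0, 0, 0, 1], [0, 0, -20, 0, 0, 0, 1], [0, 0, -40, 0, 0, 0, 1], [0, 0, -50, 0, 0, 0, 1], [0, 0, 0, 0, 0, 0.024, 1], [0, 0, 0, 0, 0, 0, 1]],
  ],
)

```text
clock: 27.38
eef_pos: [480.1, -388.1, 123.8]
tcp_rot: [[0.998, -0.065, 0.0], [-0.065, -0.998, -0.0], [0.0, 0.0, -1.0]]
wrist_force: [0.2, 1.1, -1.2]
gripper_width: 0.448
gripper_force: 57.7
```

```bash
python3 -c "
from h import *
x,y=jig(-125,100);go(x,y,80,-3.71)
"
```

```text
t27.4 at [ 480.1 -388.1  123.8] yaw -3.7 turn -0.001 shift 23.7 -519.2 43.8 F [ 0.2  1.1 -1.2] grip 39.4 57.7 j6 43.8
```

Request:
send_rows(
  targets=[
    [[2.4, -52, 0, 0, 0, 0, 1], [2.4, -52, 0, 0, 0, 0, 1], [2.4, -52, 0, 0, 0, 0, 1], [2.4, -52, 0, 0, 0, 0, 1], [2.4, -52, 0, 0, 0, 0, 1], [2.4, -52, 0, 0, 0, 0, 1], [2.4, -52, 0, 0, 0, 0, 1], [2.4, -52, 0, 0, 0, 0, 1], [2.4, -52, 0, 0, 0, 0, 1], [2.4, -51, 0, 0, 0, 0, 1], [0, 0, 20, 0, 0, 0, 1], [0, 0, 24, 0, 0, 0, 1]],
  ],
)

```text
clock: 28.88
eef_pos: [536.8, 129.1, 77.6]
tcp_rot: [[0.998, -0.063, -0.002], [-0.063, -0.998, -0.0], [-0.002, 0.0, -1.0]]
wrist_force: [-0.0, -0.9, -1.1]
gripper_width: 0.448
gripper_force: 57.7
```

Request:
send_rows(
  targets=[
    [[0, 0, 20, 0, 0, 0, 1], [0, 0, 10, 0, 0, 0, 1], [0, 0, 3, 0, 0, 0, 1], [0, 0, 0, 0, 0, 0, 1]],
  ],
)

```text
clock: 29.38
eef_pos: [538.1, 127.9, 46.5]
tcp_rot: [[0.998, -0.065, 0.0], [-0.065, -0.998, 0.0], [0.0, -0.0, -1.0]]
wrist_force: [-0.7, 0.7, -0.7]
gripper_width: 0.448
gripper_force: 57.7
```

```bash
python3 -c "
from h import *
x,y=jig(-125,100);go(x,y,43.7,-3.71)
x,y=jig(-39,100);go(x,y,43.7,-3.71)
"
```

```text
t29.4 at [538.1 127.9  46.5] yaw -3.7 turn -0.001 shift -0.8 -0.5 2.8 F [-0.7  0.7 -0.7] grip 39.4 57.7 j6 94.8
t29.4 at [538.1 127.9  46.5] yaw -3.7 turn -0.001 shift 85.2 -0.5 2.8 F [-0.7  0.7 -0.7] grip 39.4 57.7 j6 94.8
```

Request:
send_rows(
  targets=[
    [[0, -0.5, 1.2, 0, 0, 0, 1], [0, 0, 1, 0, 0, 0, 1], [12, 0, 0, 0, 0, 0, 1], [12, 0, 0, 0, 0, 0, 1], [12, 0, 0, 0, 0, 0, 1], [10, 0, 0, 0, 0, 0, 1], [8, 0, 0, 0, 0, 0, 1], [6, 0, 0, 0, 0, 0, 1], [5, 0, 0, 0, 0, 0, 1], [5, 0, 0, 0, 0, 0, 1], [5, 0, 0, 0, 0, 0, 1], [0, 0, 0, 0, 0, 0, 1]],
  ],
)

```text
clock: 30.88
eef_pos: [613.2, 123.6, 44.3]
tcp_rot: [[0.998, -0.065, 0.0], [-0.065, -0.998, -0.0], [0.0, -0.0, -1.0]]
wrist_force: [-0.3, -0.4, -0.9]
gripper_width: 0.447
gripper_force: 57.7
```

Request:
send_rows(
  targets=[
    [[2, 0, 0, 0, 0, 0, 1], [2, 0, 0, 0, 0, 0, 1], [2, 0, 0, 0, 0, 0, 1], [0, 0, 0, 0, 0, 0, 1]],
  ],
)

```text
clock: 31.38
eef_pos: [619.0, 123.2, 44.3]
tcp_rot: [[0.998, -0.065, 0.0], [-0.065, -0.998, -0.0], [0.0, 0.0, -1.0]]
wrist_force: [-0.3, -0.0, -0.2]
gripper_width: 0.448
gripper_force: 57.7
```

```bash
python3 -c "
from h import *
x,y=jig(-39,100);go(x,y,43.7,-3.71)
"
```

```text
t31.4 at [619.  123.2  44.3] yaw -3.7 turn -0.000 shift 4.2 0.0 0.6 F [-0.3 -0.  -0.2] grip 39.4 57.7 j6 94.2
```

Request:
send_rows(
  targets=[
    [[1.5, 0, 0.6, 0, 0, 0, 1], [1.5, 0, 0, 0, 0, 0, 1], [1, 0, 0, 0, 0, 0, 1], [0, 0, 0, 0, 0, 0, 1]],
  ],
)

```text
clock: 31.88
eef_pos: [622.9, 123.0, 43.5]
tcp_rot: [[0.998, -0.065, 0.0], [-0.065, -0.998, 0.0], [0.0, -0.0, -1.0]]
wrist_force: [0.9, -0.8, -1.7]
gripper_width: 0.451
gripper_force: 57.7
```

Request:
send_rows(
  targets=[
    [[1, 0, 0, 0, 0, 0, 1], [1, 0, 0, 0, 0, 0, 1], [0, 0, 0, 0, 0, 0, 1]],
  ],
)

```text
clock: 32.25
eef_pos: [623.7, 123.0, 43.5]
tcp_rot: [[0.998, -0.065, -0.003], [-0.065, -0.998, 0.0], [-0.003, 0.0, -1.0]]
wrist_force: [-4.7, -0.3, 3.7]
gripper_width: 0.451
gripper_force: 57.7
```

Request:
send_rows(
  targets=[
    [[1, 0, 0, 0, 0, 0, 1], [1, 0, 0, 0, 0, 0, 1], [0, 0, 0, 0, 0, 0, 1]],
  ],
)

```text
clock: 32.62
eef_pos: [624.1, 123.0, 43.5]
tcp_rot: [[0.998, -0.065, -0.006], [-0.065, -0.998, 0.0], [-0.006, 0.0, -1.0]]
wrist_force: [-12.9, -0.7, 9.8]
gripper_width: 0.452
gripper_force: 57.7
```

Request:
send_rows(
  targets=[
    [[1, 0, 0, 0, 0, 0, 1], [1, 0, 0, 0, 0, 0, 1], [0.5, 0, 0, 0, 0, 0, 1], [0, 0, 0, 0, 0, 0, 1]],
  ],
)

```text
clock: 33.12
eef_pos: [624.4, 123.0, 43.5]
tcp_rot: [[0.998, -0.065, -0.011], [-0.065, -0.998, 0.0], [-0.011, 0.001, -1.0]]
wrist_force: [-20.6, -0.1, 16.2]
gripper_width: 0.451
gripper_force: 57.7
```

Request:
send_rows(
  targets=[
    [[-2, 0, 0, 0, 0, 0, 1], [0, 0, 0, 0, 0, 0, -1], [0, 0, 0, 0, 0, 0, -1], [0, 0, 0, 0, 0, 0, -1], [0, 0, 0, 0, 0, 0, -1], [0, 0, -10, 0, 0, 0, -1], [0, 0, -40, 0, 0, 0, -1], [0, 0, -50, 0, 0, 0, -1], [-30, 50, -40, 0, 0, 0, -1], [-30, 60, -40, 0, 0, 0, -1], [-30, 60, 0, 0, 0, 0, -1], [-30, 60, 0, 0, 0, 0, -1]],
  ],
)

```text
clock: 34.62
eef_pos: [507.2, -75.5, 212.6]
tcp_rot: [[0.998, -0.064, 0.003], [-0.064, -0.998, -0.001], [0.003, 0.001, -1.0]]
wrist_force: [1.0, 0.4, -0.1]
gripper_width: 0.999
gripper_force: 0.0
```

Request:
send_rows(
  targets=[
    [[-30, 60, 0, 0, 0, 0, -1], [-30, 60, 0, 0, 0, 0, -1], [-10, 60, 0, 0, 0, 0, -1], [-10, 50, 0, 0, 0, 0, -1], [0, 0, 0, 0, 0, 0, -1]],
  ],
)

```text
clock: 35.25
eef_pos: [416.7, -293.6, 211.9]
tcp_rot: [[0.998, -0.07, 0.001], [-0.07, -0.998, -0.002], [0.001, 0.002, -1.0]]
wrist_force: [0.5, 0.6, -0.1]
gripper_width: 1.004
gripper_force: 0.0
```

```bash
python3 -c "
from h import *
t=grab_frame('top');s=grab_frame('side')
crop(t,130,170,340,330,3,'m1');crop(s,270,160,430,270,3,'m2')
a=cv2.imread('pics/m1.png');b=cv2.imread('pics/m2.png')
c=np.zeros((480,800,3),np.uint8)
a=cv2.resize(a,(394,300));b=cv2.resize(b,(400,275));
c[:300,:394]=a;c[:275,400:]=b;cv2.imwrite('pics/m.png',c[:300])
"
```

```text
(no output)
```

View pics/m.png

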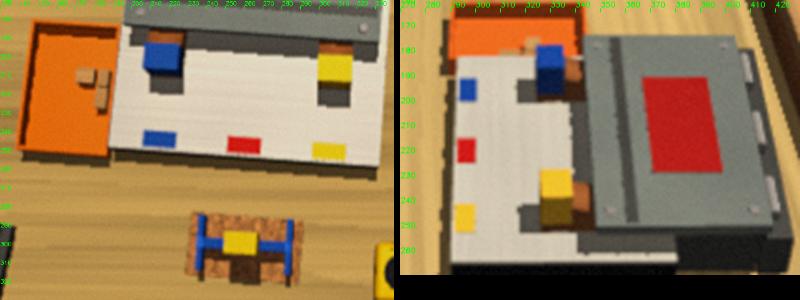

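Both wedges are under the leaf in their own bays, the chips are in the tray and the scraper is on its mat. I'll check it in numbers.

```bash
python3 - <<'E'
from h import *
f=grab_frame("top"); hsv=cv2.cvtColor(f["img"],cv2.COLOR_BGR2HSV)
def blob(lo,hi,x0,y0,x1,y1):
    m=cv2.inRange(hsv[y0:y1,x0:x1],np.array(lo),np.array(hi)); n,_,st,c=cv2.connectedComponentsWithStats(m)
    return c[1+np.argmax(st[1:,4])]+[x0,y0]
a=np.radians(YAW);R=np.array([[np.cos(a),-np.sin(a)],[np.sin(a),np.cos(a)]])
for n,b in(("blue",blob((105,120,120),(130,255,255),195,180,240,225)),("yel",blob((20,150,150),(32,255,255),285,180,330,225))):
    print(n,b,"jig",((px2w(f,[b],78)[:,:2]-O)@R).round(1),"want -39,±100")
b=blob((20,150,120),(32,255,255),220,280,300,325);print("scr",px2w(f,[b],78).round(1))
E
```

```text
blue [215.26872247 199.30837004] jig [[-36.3  99.4]] want -39,±100
yel [308.18823529 205.59215686] jig [[ -35.8 -100.4]] want -39,±100
scr [[413.5  26.7  78. ]]
```

Both wedges are in equally deep. I'll give yellow one more nudge from behind with closed fingers, to be sure it still bears after blue went in.

```bash
python3 -c "
from h import *
x,y=jig(-95,-100);go(x,y,50,-3.71)
"
```

```text
t35.4 at [ 417.7 -289.6  211.2] yaw -3.7 turn -0.000 shift 122.3 -225.0 161.2 F [-0.1  0.8  0.7] grip 88.0 0.0 j6 45.6
```

Request:
send_rows(
  targets=[
    [[24, -45, 0, 0, 0, 0, 1], [24, -45, 0, 0, 0, 0, 1], [24, -45, 0, 0, 0, 0, 1], [24, -45, 0, 0, 0, 0, 1], [26, -45, 0, 0, 0, 0, 1], [0, 0, 45, 0, 0, 0, 1], [0, 0, 45, 0, 0, 0, 1], [0, 0, 40, 0, 0, 0, 1], [0, 0, 30, 0, 0, 0, 1], [0, 0, 0, 0, 0, 0, 1]],
  ],
)

```text
clock: 36.65
eef_pos: [551.8, -71.2, 48.8]
tcp_rot: [[0.998, -0.063, -0.005], [-0.063, -0.998, 0.002], [-0.005, -0.002, -1.0]]
wrist_force: [0.5, 0.0, -0.0]
gripper_width: 0.007
gripper_force: 0.0
```

Request:
send_rows(
  targets=[
    [[6, 0, 0, 0, 0, 0, 1], [6, 0, 0, 0, 0, 0, 1], [6, 0, 0, 0, 0, 0, 1], [3, 0, 0, 0, 0, 0, 1], [0, 0, 0, 0, 0, 0, 1]],
  ],
)

```text
clock: 37.28
eef_pos: [575.2, -75.3, 51.2]
tcp_rot: [[0.998, -0.065, 0.0], [-0.065, -0.998, -0.0], [0.0, 0.0, -1.0]]
wrist_force: [0.1, -0.0, -0.2]
gripper_width: 0.007
gripper_force: 0.0
```

```bash
python3 -c "
from h import *
x,y=jig(-63,-100);go(x,y,50,-3.71)
"
```

```text
t37.3 at [575.2 -75.3  51.2] yaw -3.7 turn -0.001 shift 11.0 -0.9 1.2 F [ 0.1 -0.  -0.2] grip 0.6 0.0 j6 74.6
```

Request:
send_rows(
  targets=[
    [[3, 0, 0, 0, 0, 0, 1], [3, 0, 0, 0, 0, 0, 1], [3, 0, 0, 0, 0, 0, 1], [0, 0, 0, 0, 0, 0, 1]],
  ],
)

```text
clock: 37.78
eef_pos: [584.2, -75.8, 51.0]
tcp_rot: [[0.998, -0.065, 0.0], [-0.065, -0.998, -0.0], [0.0, 0.0, -1.0]]
wrist_force: [0.5, -0.3, 0.4]
gripper_width: 0.007
gripper_force: 0.0
```

Request:
send_rows(
  targets=[
    [[2, 0, 0, 0, 0, 0, 1], [2, 0, 0, 0, 0, 0, 1], [0, 0, 0, 0, 0, 0, 1]],
  ],
)

```text
clock: 38.15
eef_pos: [584.6, -75.6, 50.5]
tcp_rot: [[0.998, -0.064, -0.008], [-0.064, -0.998, 0.001], [-0.008, -0.0, -1.0]]
wrist_force: [-13.7, -0.5, 9.4]
gripper_width: 0.004
gripper_force: 6.7
```

Request:
send_rows(
  targets=[
    [[1, 0, 0, 0, 0, 0, 1], [1, 0, 0, 0, 0, 0, 1], [0, 0, 0, 0, 0, 0, 1]],
  ],
)

```text
clock: 38.52
eef_pos: [584.8, -75.4, 50.5]
tcp_rot: [[0.998, -0.064, -0.012], [-0.064, -0.998, 0.002], [-0.012, -0.001, -1.0]]
wrist_force: [-21.5, 0.6, 16.9]
gripper_width: 0.005
gripper_force: 10.7
```

Yellow is still solidly jammed: 21 N with only 0.2 mm of travel. Retreat, check, and hand in.

Request:
send_rows(
  targets=[
    [[-10, 0, 0, 0, 0, 0, 1], [-15, 0, 0, 0, 0, 0, 1], [0, 0, -40, 0, 0, 0, 1], [0, 0, -60, 0, 0, 0, 1], [0, 0, -50, 0, 0, 0, 1], [-20, 50, 0, 0, 0, 0, 1], [-20, 60, 0, 0, 0, 0, 1], [-20, 60, 0, 0, 0, 0, 1], [-20, 50, 0, 0, 0, 0, 1], [0, 0, 0, 0, 0, 0, 1], [0, 0, 0, 0, 0, 0, 1]],
  ],
)

```text
clock: 39.9
eef_pos: [471.5, -287.0, 200.9]
tcp_rot: [[0.998, -0.066, 0.0], [-0.066, -0.998, 0.001], [0.0, -0.001, -1.0]]
wrist_force: [0.6, 0.2, -0.6]
gripper_width: 0.003
gripper_force: 0.0
```

```bash
python3 - <<'E'
from h import *
f=grab_frame("top"); hsv=cv2.cvtColor(f["img"],cv2.COLOR_BGR2HSV)
def blob(lo,hi,x0,y0,x1,y1):
    m=cv2.inRange(hsv[y0:y1,x0:x1],np.array(lo),np.array(hi)); n,_,st,c=cv2.connectedComponentsWithStats(m)
    return c[1+np.argmax(st[1:,4])]+[x0,y0]
a=np.radians(YAW);R=np.array([[np.cos(a),-np.sin(a)],[np.sin(a),np.cos(a)]])
for b in(blob((105,120,120),(130,255,255),195,180,240,225),blob((20,150,150),(32,255,255),285,180,330,225)):
    print(((px2w(f,[b],78)[:,:2]-O)@R).round(1))
print(px2w(f,[blob((20,150,120),(32,255,255),220,280,300,325)],78).round(1))
cv2.imwrite("pics/end.png",f["img"])
E
```

```text
[[-36.4  99.3]]
[[ -35.7 -100. ]]
[[413.5  26.6  78. ]]
```

View pics/end.png

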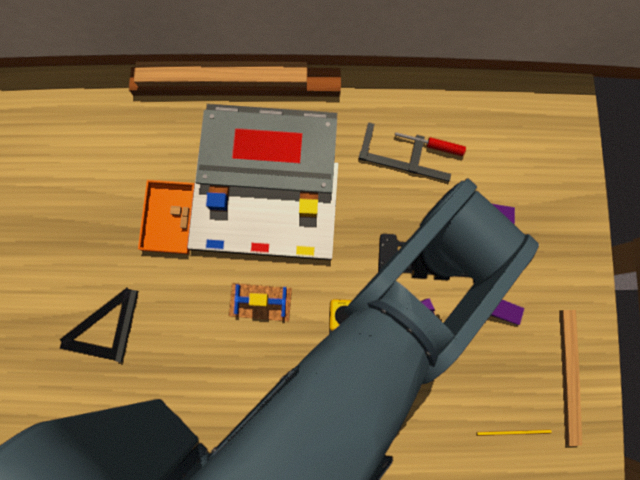

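The final picture shows chips in the tray (178,212), wedges at (217,200) and (308,206), the scraper on its mat (260,300), and the bystanders untouched.

```bash
python3 -c "
from rig import robot
print(robot.sign_off())"
```

```text
the job is handed in; nothing more can be done
None
```

The job is handed in, with no verdict returned: 3 chips are wiped into the tray, the scraper is back upright on its mat, and the yellow and blue wedges (red was absent) are jammed tight in their own bays at over 20 N.

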